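Put the lifting eye away and clear its packing

TASK

Put the steel lifting eye from the unpacking stand into the tall white pail (the tallest on the bench): you cannot know how full the pail is, so lower it until you feel it rest on what is inside, only then let go, and do it gently, without dropping or ramming it, so that it is left standing upright. Clear the two wooden packing pieces off the stand into the grey scrap bin at its open end. Leave the other things on the bench where they are.

Things in the scene. Friction and masses are not known exactly. Their poses are not given: they have to be found in the camera images.
- eye: Steel lifting eye, 0.45 kg: a round foot 54 mm in diameter and 16 mm high with an upright round-bar ring on it (bar 18 mm thick, ring 76 mm across outside, 40 mm opening, centre 50 mm above the underside), 88 mm high in all. Origin: centre of the underside; z up; the ring lies in its x-z plane, so it is pinched across its own y (18 mm) at the top of the ring. It starts upright on the deck of the stand near the closed end.
- pail: Tall white opaque plastic pail, the tallest of the three on the bench, holding silvery fasteners, fixed: 160 mm high, outside diameter 180 mm at the rim and 168 mm at the foot, wall 4 mm. Origin: centre of the underside, z up. It is partly filled with small fasteners raked level, firm enough to stand the eye on; the top of the fill lies anywhere from 35 to 105 mm above the underside and differs every time.
- bucket: A second white pail, only 90 mm high and 180 mm in diameter, fixed, full of yellowish bolts: not used. Origin: centre of the underside. It and the tall pail may change places (a third, low pail of coppery nuts stands in the far left corner of the bench, not used).
- stand: Wooden unpacking stand, fixed. Origin: centre of its underside, z up. Its flat deck is 100 mm above the bench and runs 300 mm along its own y (-150 to +150 mm); low rails 18 mm above the deck along both long sides (130 mm clear between them, x -65 to +65 mm) and across the +y end (from y +140 mm). The -y end is open and drops into the bin.
- bin: Grey open scrap bin fixed under the open (-y) end of the stand, 170 x 170 mm, 83 mm high, wall 4 mm. Origin: centre of its underside, axes as the stand's, 223 mm from the stand's origin along -y. The end of the deck overhangs its inside by 8 mm, so nothing falls between.
- block: Plain pale wooden packing block 70 x 40 x 28 mm (x, y, z), 50 g. Origin: centre of its underside. It starts lying on the deck, its length roughly across the deck, between the eye and the open end.
- chock: L-shaped pale wooden packing piece 70 x 45 mm (x, y), 16 mm thick with an 18 mm wide riser to 42 mm height at its -x end, 50 g. Origin: centre of the underside of its base. It starts on the deck beside the block, its length roughly across the deck; the two may change places.
- wrench: Bystander: loose steel wrench 190 mm long lying on the bench near the robot, between the stand and the pails; origin at its middle. Leave alone.
- hexbolt: Bystander: loose big hex bolt standing on its head, 100 mm high, 36 mm in diameter at the foot; origin at the underside. Leave alone.
- jar: Bystander: loose clear jar with steel lid, 64 mm in diameter, 85 mm high; origin at the underside. Leave alone.
- can: Bystander: loose grey can, 60 mm in diameter, 150 mm high; origin at the underside. Leave alone.

How it is judged (in metres and radians):
On the way:
1. the eye, still held, rests upright on the fill inside the tall pail (horizontal distance between eye and pail below 0.065 m and z of eye in the frame of pail below 0.13 m and contact force between eye and pail above 0.5 N and contact force between the fingers and eye above 1 N and angle between eye's own z axis and vertical below 0.2 rad), for 0.1 s.
At the end, for the whole second after the job is handed in: The eye stands inside the tall pail, upright within 0.2 rad and at rest, released; the block and the chock are both inside the scrap bin (origins within its outline and below its rim), at rest (horizontal distance between eye and pail below 0.065 m and z of eye in the frame of pail between 0 and 0.13 m and angle between eye's own z axis and vertical below 0.2 rad and linear speed of each of eye, block, chock below 0.02 m/s and x of block in the frame of bin between -0.085 and 0.085 m and y of block in the frame of bin between -0.085 and 0.085 m and z of each of block, chock in the frame of bin below 0.083 m and x of chock in the frame of bin between -0.085 and 0.085 m and y of chock in the frame of bin between -0.085 and 0.085 m); the robot touches nothing.
It fails at once if the eye is dropped inside the tall pail (faster than 0.6 m/s below its rim) (horizontal distance between eye and pail below 0.09 m and z of eye in the frame of pail below 0.16 m and linear speed of eye above 0.6 m/s).
It fails at once if the eye is rammed into the pail or its fill (over 60 N) (contact force between eye and pail above 60 N).
It fails at once if a bystander is moved by more than 40 mm (distance of any of wrench, hexbolt, jar, can from where it was at the start of the episode above 0.04 m).
It also fails if it takes over 53 s, if anything falls off the work surface, if the arm or the gripper's body presses on something with over 40 N, if the wrist force passes 120 N, or if a joint passes its speed limit or range.

ROBOT

A 6-joint arm with a two-finger parallel gripper is mounted at the origin on the work surface. World frame = base frame: x ahead of the robot, y to its left, z up, the work surface at z = 0. Lengths are in mm, angles in rad, forces in N, time in s.
With the tool pointing down it reaches from about 300 to 775 mm from the base axis. Payload 14.6 kg.
Tool frame: the origin (TCP) lies midway between the tips of the shut fingers; the grasp point (between the pads) lies 19 mm behind it (manip.hold_point_z is the distance from the TCP to the grasp point, in mm); z points along the fingers, y is the direction in which the jaws open and shut (so a half turn about z gives the same grasp; the last joint's range is limited). The gripper opens to 94 mm and grips with 3 to 60 N. Pads are 16 mm wide; open, the fingers measure 119 mm over their backs; the gripper's body (75 mm by 177 mm) begins 78 mm behind the grasp point.
Start: joints at [-1.34, 0.3, 1.521, -0, 1.321, -0.067], TCP at [161.373, -525.783, 205.446] pointing down, gripper open.
Joint ranges: [-3.03, 3.03], [-0.79, 2.21], [0.23, 2.52], [-1.04, 4.18], [0, 3.07], [-2.55, 2.55]. Speed limits (rad/s): [2.22, 2.22, 2.57, 3.14, 3.14, 3.14].

INTERFACE

Orientations are given as [roll, pitch, yaw] about the fixed x, y, z axes, in that order (R = Rz(yaw) Ry(pitch) Rx(roll)).
In Python, from cell import manip gives the robot as it stands.
- The arm moves only by the shell command python3 -m crank 'ROWS' [OPENING] [FORCE]. ROWS is JSON, a list of rows, each an object with "offset": the shift along the world's x, y, z in m, a list of three; "spin": the turn about the world's z in degrees. In form: [{"offset": [dx, dy, dz], "spin": spin}, ...]. A call has exactly 8 rows; each row is the pose to reach, as a shift and turn from the pose measured when the call began; what a row does not reach only later rows make up. A row lasts 1/12 s, in which the tool goes at most 41.7 mm and 7.16 degrees, less where a joint would pass 70% of its speed; a pose out of reach is approached as far as the arm can. A call with a gripper value outside its range is refused whole. OPENING is the opening, from 0 (shut) to 1 (fully open), set as the call begins (- or left out, the last holds). The fingers move at their own pace and stop on an object; FORCE is the grip in N (left out, the last holds). Time passes only in rows, so rows that repeat a pose let the fingers close, or fill a call up. It gives the time, the measured TCP pose, the force and the opening at its end, in the units of the state.
- manip.read_state(): the state, without advancing time (a new reading comes with each control period).
- manip.camera(name): name is "side" or "top" or "wrist"; returns a dict with "pixels" (384x512x3 uint8, red, green, blue), "fx", "fy", "cx", "cy" (pixels), "extrinsics" (4x4, takes a point from world to camera coordinates); the wrist camera has in their place "hand_eye" (4x4, takes a point from camera to tool coordinates, whose origin is the TCP and whose axes are the flange's). Camera axes: x right, y down, z forward; pixel columns grow to the right and rows downward; lengths in mm; the calibration is good to about 2 mm. The wrist camera is an equidistant fisheye: a pixel r from the principal point sees the ray r / f radians off the axis. A picture is of the moment at which its call begins: read the wrist's pose just before it. There is no depth.
- manip.sign_off(): hands the job in, once; it reports no verdict.
Trained networks look in a picture, given as the dict that the camera call returned (one of the last four; its "shot" number tells which), for a name from the list of things; names that differ only in an ending like _2 or _b are one class to them, and where a whole thing is asked for, a point or a joint stands for the part that bears it (a point fixed in the world has none). Each returns a list of dicts, best first, with "conf" (0 to 1); they miss things now and then, are a little off and sometimes report something else, mostly with a low value. They report only what shows in the picture. A call takes as long as a camera call.
- manip.search_frame(picture, name): "location" ([x, y, z] in mm, in world coordinates, good to about 4 mm: the middle of the surface that is visible of it).
- manip.masks_of(picture, name): "mask" (384x512 bool, what is visible of it).
The state is a dict: "clock": time; "joints": joint angles; "qd": joint speeds; "effort": joint torques, N m; "eef_pos": TCP position; "eef_rot": TCP orientation; "wrist_force": force on the tool from outside, world axes, zero at the start; "moment": the same for the moment, N m; "finger_gap": finger opening in mm.
Only numpy, scipy, OpenCV 4.12 (cv2) and the standard library are available. Lean on these libraries where they do the work, as an engineer would, in place of code of your own. Each camera call takes 0.05 s, during which the arm holds its last target. There are 200 camera calls.

## Working session

There is one attempt and no reset: what is moved stays moved. The work goes in short steps, Python scripts to look and compute and a shell command to move; the robot and the scene stay as the last step left them, time stands still between calls to the robot, and variables do not carry over. Pictures are saved under pics/ and viewed, about 8 in all and at most 12, crops included, and the job is handed in when it is done.

```bash
mkdir -p pics; ls
python3 - <<'E'
from cell import manip
import cv2,numpy as np
print(manip.read_state())
P={}
for n in("top","side"):
    p=manip.camera(n);P[n]=p
    cv2.imwrite(f"pics/{n}0.png",p["pixels"][:,:,::-1])
    print(n,p["fx"],p["cx"],p["cy"],np.round(p["extrinsics"],3).tolist())
    for k in "eye pail bucket stand bin block chock wrench hexbolt jar can".split():
        r=manip.search_frame(p,k)
        print(k,[(np.round(d["location"]).tolist(),round(d["conf"],2)) for d in r[:3]])
cv2.imwrite("pics/both0.png",np.hstack([cv2.resize(P[n]["pixels"][:,:,::-1],None,fx=.78,fy=.78) for n in P]))
E
```

```text
pics
{'clock': 0.0, 'joints': array([-1.33959791e+00,  3.00491880e-01,  1.52156768e+00,  3.00226968e-05,
        1.32069623e+00, -6.66220008e-02]), 'qd': array([0.0010313 , 0.00029281, 0.00015847, 0.00021359, 0.00016019,
       0.00023733]), 'effort': array([-6.69790079e-04, -5.31799257e+01, -3.52739882e+01,  7.07957265e-02,
        2.43414275e-02, -1.22065353e-04]), 'eef_pos': array([ 161.32480236, -525.54011318,  204.88060266]), 'eef_rot': array([-3.14043404e+00, -1.06448239e-04,  2.97812908e-01]), 'wrist_force': array([ 0.70204198,  0.23539414, -0.61745902]), 'moment': array([-0.05683568, -0.06327219, -0.03948251]), 'finger_gap': 94.09659454871105}
top 435.3436057320766 252.0514247228496 198.69134888484854 [[0.017, -1.0, 0.015, 93.832], [-0.994, -0.018, -0.105, 483.951], [0.105, -0.013, -0.994, 1264.597], [0.0, 0.0, 0.0, 1.0]]
eye [([568.0, 16.0, 150.0], 0.8)]
pail [([614.0, 280.0, 75.0], 0.81)]
bucket [([616.0, 280.0, 73.0], 0.74), ([369.0, 321.0, 72.0], 0.71), ([543.0, 467.0, 141.0], 0.6)]
stand [([552.0, -176.0, 99.0], 0.92)]
bin [([536.0, -306.0, 4.0], 0.84)]
block [([568.0, -
[... 245 characters left out ...]
82.9242726815238 262.0352422092272 184.9702033683448 [[-0.91, -0.415, 0.02, 492.171], [-0.244, 0.493, -0.835, 136.904], [0.336, -0.765, -0.55, 1230.51], [0.0, 0.0, 0.0, 1.0]]
eye [([564.0, 36.0, 126.0], 0.74)]
pail [([589.0, 300.0, 106.0], 0.71)]
bucket [([358.0, 352.0, 68.0], 0.66)]
stand [([539.0, -79.0, 81.0], 0.64)]
bin [([486.0, -342.0, 54.0], 0.88)]
block [([556.0, -126.0, 127.0], 0.7), ([334.0, 138.0, 7.0], 0.24)]
chock [([587.0, 301.0, 107.0], 0.64)]
wrench [([587.0, 304.0, 107.0], 0.62), ([334.0, 139.0, 4.0], 0.59), ([360.0, -53.0, 45.0], 0.46)]
hexbolt [([361.0, -52.0, 43.0], 0.58)]
jar [([324.0, -203.0, 56.0], 0.69), ([538.0, -76.0, 83.0], 0.63)]
can [([538.0, 501.0, 99.0], 0.71)]
```

View pics/top0.png

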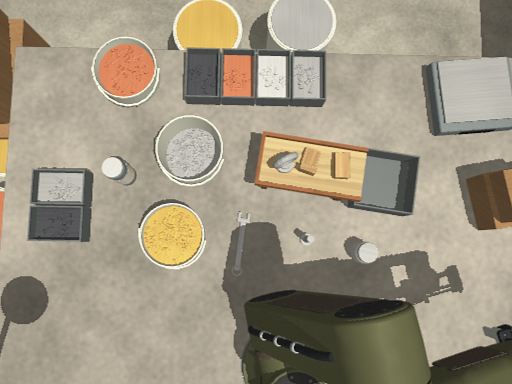

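View pics/side0.png

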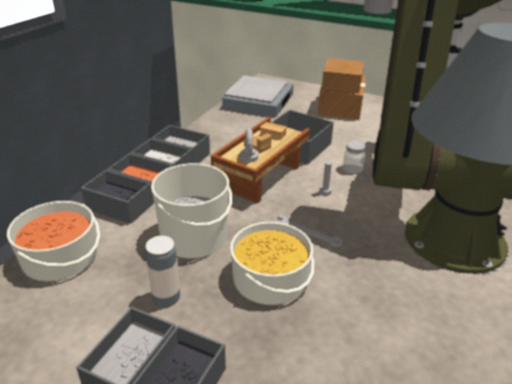

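Top view: eye at (287,160), chock (310,160) and block (342,164) on the deck, bin at (390,182). The tall pail, with silvery fill, is at (190,150) and the yellow bucket at (172,235). The side view agrees. I'll fit the pail and stand while moving the wrist camera over the eye.

```bash
cat > h.py <<'E'
import numpy as np,cv2
from scipy.spatial.transform import Rotation as R
from scipy.optimize import minimize
from cell import manip
def projfix(p):
    E=np.array(p["extrinsics"])
    def f(X):
        c=X@E[:3,:3].T+E[:3,3]
        return np.c_[p["fx"]*c[:,0]/c[:,2]+p["cx"],p["fy"]*c[:,1]/c[:,2]+p["cy"]]
    return f
def projwrist(p,s):
    H=np.array(p["hand_eye"]);Rt=R.from_euler("xyz",s["eef_rot"]).as_matrix();t=np.array(s["eef_pos"])
    def f(X):
        c=((X-t)@Rt-H[:3,3])@H[:3,:3]
        th=np.arctan2(np.hypot(c[:,0],c[:,1]),c[:,2]);ph=np.arctan2(c[:,1],c[:,0])
        return np.c_[p["fx"]*th*np.cos(ph)+p["cx"],p["fy"]*th*np.sin(ph)+p["cy"]]
    return f
def circ(r,z,n=48):
    a=np.arange(n)*2*np.pi/n
    return np.c_[r*np.cos(a),r*np.sin(a),z+0*a]
def place(X,x,y,yaw=0,z=0): return X@R.from_euler("z",yaw).as_matrix().T+[x,y,z]
def sil(parts):  # convex parts in px
    m=np.zeros((384,512),np.uint8)
    for q in parts: cv2.fillConvexPoly(m,cv2.convexHull((q*16).astype(np.int32)),1,shift=4)
    return m>0
def iou(a,b): return (a&b).sum()/max(1,(a|b).sum())
def mask(p,n,near=None):
    r=manip.masks_of(p,n); return r[0]["mask"] if r else None
def fit(model,x0,steps,views):
    cost=lambda v:-sum(iou(sil([f(q) for q in model(v)]),m) for f,m in views)
    S=[x0]+[np.array(x0)+np.eye(len(x0))[i]*steps[i] for i in range(len(x0))]
    r=minimize(cost,x0,method="Nelder-Mead",options=dict(initial_simplex=S,maxiter=150,xatol=.05,fatol=1e-4))
    return r.x,-r.fun/len(views)
PAIL=np.r_[circ(90,160),circ(84,0)]
def eye_parts(v,z=100):
    x,y,yaw=v; P=[np.r_[circ(27,0),circ(27,16)]]
    for k in range(16):
        a=np.array([k,k+1])*np.pi/8
        P.append(np.array([[rr*np.cos(t),yy,50+rr*np.sin(t)] for t in a for rr in(20,38) for yy in(-6,6)]+[[29*np.cos(t),yy,50+29*np.sin(t)] for t in a for yy in(-9,9)]))
    return [place(q,x,y,yaw,z) for q in P]
def box(x0,x1,y0,y1,z0,z1): return np.array([[a,b,c] for a in(x0,x1) for b in(y0,y1) for c in(z0,z1)],float)
E
python3 - <<'E'
from h import *
V=[]
pt,ps=manip.camera("top"),manip.camera("side")
for n in("pail","bucket"):
    V=[(projfix(p),mask(p,n)) for p in(pt,ps)]
    for f,m in V:
        mm=np.argwhere(m);print(n,mm.mean(0)[::-1].round(),m.sum())
    if n=="pail":
        for vv in(V,V[:1],V[1:]): print(fit(lambda v:[place(PAIL,*v)],[612,282],[15,15],vv))
st=lambda v:[place(q,*v) for q in(box(-75,75,-150,150,90,118),)]
f=projfix(pt);m=mask(pt,"stand");print("stand",fit(st,[560,-55,-.17],[10,10,.1],[(f,m)]))
m=mask(pt,"bin");print("bin",fit(lambda v:[place(box(-85,85,-85,77,0,83),*v)],[530,-275,-.17],[10,10,.1],[(f,m)]))
E
python3 -m crank '[{"offset":[0.025,0.033,0.013],"spin":0},{"offset":[0.05,0.066,0.026],"spin":0},{"offset":[0.075,0.099,0.039],"spin":-3},{"offset":[0.10,0.132,0.052],"spin":-6},{"offset":[0.125,0.165,0.065],"spin":-9},{"offset":[0.15,0.198,0.078],"spin":-12},{"offset":[0.175,0.231,0.09],"spin":-15},{"offset":[0.2,0.264,0.1],"spin":-18}]'
```

```text
pail [190. 151.] 3916
pail [193. 207.] 6170
(array([602.6620889 , 275.65450415]), np.float64(0.9559986847653544))
(array([601.713943  , 274.41512775]), np.float64(0.9652152152152152))
(array([603.17942926, 276.66758084]), np.float64(0.9494399502177971))
bucket [172. 236.] 3492
bucket [271. 262.] 5508
stand (array([ 5.67846227e+02, -6.65234282e+01, -1.52285641e-01]), np.float64(0.5226477140129415))
bin (array([ 5.36641092e+02, -2.82774734e+02, -1.54069080e-01]), np.float64(0.8481610337972167))
clock: 2.27
eef_pos: [354.6, -269.9, 303.4]
eef_rot: [3.141, -0.001, -0.019]
wrist_force: [1.0, 0.4, -0.3]
finger_gap: 93.9
```

```bash
python3 -m crank '[{"offset":[0.026,0.03,0.0],"spin":0},{"offset":[0.052,0.06,0],"spin":0},{"offset":[0.078,0.09,0],"spin":0},{"offset":[0.104,0.12,0.0],"spin":0},{"offset":[0.13,0.15,0],"spin":-2},{"offset":[0.156,0.18,0],"spin":-4},{"offset":[0.18,0.21,0],"spin":-6},{"offset":[0.2,0.23,0],"spin":-8}]'
python3 - <<'E'
from h import *
s=manip.read_state();p=manip.camera("wrist");print(s["eef_pos"],s["eef_rot"],np.round(p["hand_eye"],2).tolist(),p["fx"],p["cx"],p["cy"])
pt,ps=manip.camera("top"),manip.camera("side")
cv2.imwrite("pics/w1.png",p["pixels"][:,:,::-1])
V={}
for n,q,f in(("w",p,projwrist(p,s)),("t",pt,projfix(pt)),("s",ps,projfix(ps))):
    m=mask(q,"eye")
    if m is None: print(n,None);continue
    print(n,m.sum(),np.argwhere(m).mean(0)[::-1].round());V[n]=(f,m)
    for y0 in(-.9,0,.8): 
      if n=="w": print(fit(eye_parts,[566,15,y0],[8,8,.3],[V[n]]))
for y0 in(-1.2,-.6,0,.6,1.2): print("all",fit(eye_parts,[566,15,y0],[8,8,.3],list(V.values())))
E
```

```text
clock: 2.93
eef_pos: [555.8, -37.1, 303.3]
eef_rot: [3.141, -0.001, -0.159]
wrist_force: [-1.0, -0.5, -0.2]
finger_gap: 94.1
[555.82393987 -37.12098115 303.31626543] [ 3.14112241e+00 -8.83156692e-04 -1.59120910e-01] [[-0.0, -0.96, -0.27, 79.24], [1.0, -0.0, 0.0, -0.42], [-0.0, -0.27, 0.96, -178.0], [0.0, 0.0, 0.0, 1.0]] 297.3186396354542 258.78942764394316 188.80747914709676
w 1677 [211. 164.]
(array([574.3354419 ,  17.96965907,  -1.01460435]), np.float64(0.8827877507919747))
(array([575.36760919,  17.29314537,  -1.04290969]), np.float64(0.8862433862433863))
(array([575.51819539,  17.43690847,   2.06493906]), np.float64(0.8835002635740643))
t 319 [285. 163.]
s 354 [249. 149.]
all (array([575.12085851,  15.7249641 ,  -1.0849727 ]), np.float64(0.8251884830429761))
all (array([574.57453966,  15.83392176,  -1.12358854]), np.float64(0.8277550712951433))
all (array([574.83661809,  15.90080937,  -1.11388953]), np.float64(0.8289487880459574))
all (array([574.43654563,  15.50153133,   0.62416215]), np.float64(0.5556358662783469))
all (array([574.92906041,  15.85986649,   2.0274335 ]), np.float64(0.8297313390734192))
```

View pics/w1.png

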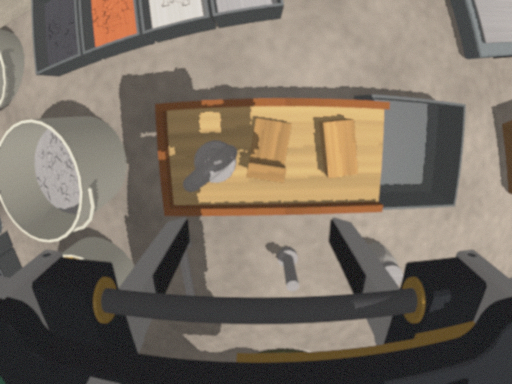

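```bash
python3 -c "
from cell import manip;print(manip.read_state()['joints'])"
python3 -m crank '[{"offset":[0.002,0.007,0],"spin":7},{"offset":[0.005,0.014,0],"spin":14},{"offset":[0.007,0.021,0],"spin":21},{"offset":[0.01,0.028,0],"spin":28},{"offset":[0.012,0.034,0],"spin":35},{"offset":[0.014,0.041,0],"spin":42},{"offset":[0.017,0.048,0],"spin":49},{"offset":[0.019,0.0535,0],"spin":56}]'
python3 -m crank '[{"offset":[0,0,-0.005],"spin":7},{"offset":[0,0,-0.01],"spin":14},{"offset":[0,0,-0.02],"spin":21},{"offset":[0,0,-0.03],"spin":28},{"offset":[0,0,-0.04],"spin":35},{"offset":[0,0,-0.05],"spin":42},{"offset":[0,0,-0.06],"spin":49},{"offset":[0,0,-0.065],"spin":56}]'
```

```text
[-1.38723013e-01  2.58673074e-01  1.34841645e+00 -8.83930540e-04
  1.53356551e+00  1.59129075e+00]
clock: 3.9
eef_pos: [572.9, 12.0, 304.0]
eef_rot: [3.14, -0.001, 0.823]
wrist_force: [0.1, -0.0, 0.1]
finger_gap: 93.9
clock: 4.57
eef_pos: [572.1, 10.8, 238.3]
eef_rot: [3.141, -0.001, 1.805]
wrist_force: [-0.0, -0.3, -0.2]
finger_gap: 93.6
```

```bash
python3 -m crank '[{"offset":[0.001,0.002,0],"spin":5},{"offset":[0.002,0.004,0],"spin":11},{"offset":[0.003,0.006,0],"spin":16},{"offset":[0.003,0.006,0],"spin":16},{"offset":[0.003,0.006,0],"spin":16},{"offset":[0.003,0.006,0],"spin":16},{"offset":[0.003,0.006,0],"spin":16},{"offset":[0.003,0.006,0],"spin":16}]'
python3 - <<'E'
from h import *
s=manip.read_state();p=manip.camera("wrist");print(s["eef_pos"],s["eef_rot"])
cv2.imwrite("pics/w2.png",p["pixels"][:,:,::-1])
m=mask(p,"eye");f=projwrist(p,s)
for y0 in(-1.06,-.8): print(fit(eye_parts,[575,16.5,y0],[6,6,.3],[(f,m)]))
E
```

```text
clock: 5.23
eef_pos: [575.1, 16.5, 238.4]
eef_rot: [3.141, -0.001, 2.083]
wrist_force: [0.7, 0.3, 0.5]
finger_gap: 94.5
[575.06288911  16.4679198  238.44942078] [ 3.14066916e+00 -1.37840734e-03  2.08270470e+00]
(array([573.74352012,  18.19149625,  -1.08085636]), np.float64(0.9620615604867573))
(array([573.62465824,  18.15216041,  -1.0720102 ]), np.float64(0.9613041920458617))
```

View pics/w2.png

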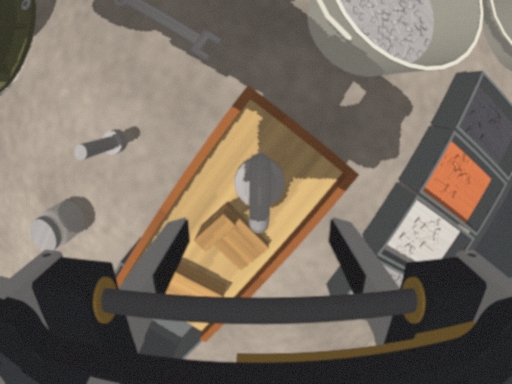

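The ring stands edge-on and vertical at (259,195), midway between the jaws, so it is aligned with them. The fit gives (573.7, 18.2), IoU 0.96. Next I descend and grip.

```bash
python3 -m crank '[{"offset":[-0.001,0.001,-0.012],"spin":-0.5},{"offset":[-0.0014,0.0017,-0.026],"spin":-0.5},{"offset":[-0.0014,0.0017,-0.04],"spin":-0.5},{"offset":[-0.0014,0.0017,-0.054],"spin":-0.5},{"offset":[-0.0014,0.0017,-0.066],"spin":-0.5},{"offset":[-0.0014,0.0017,-0.074],"spin":-0.5},{"offset":[-0.0014,0.0017,-0.077],"spin":-0.5},{"offset":[-0.0014,0.0017,-0.077],"spin":-0.5}]'
python3 -m crank '[{"offset":[0,0,0],"spin":0},{"offset":[0,0,0],"spin":0},{"offset":[0,0,0],"spin":0},{"offset":[0,0,0],"spin":0},{"offset":[0,0,0],"spin":0},{"offset":[0,0,0],"spin":0},{"offset":[0,0,0],"spin":0},{"offset":[0,0,0],"spin":0}]' 0 40
```

```text
clock: 6.0
eef_pos: [573.6, 18.3, 160.9]
eef_rot: [3.141, -0.002, 2.075]
wrist_force: [-0.2, -0.3, 0.0]
finger_gap: 94.1
clock: 6.67
eef_pos: [573.6, 18.4, 160.9]
eef_rot: [3.141, -0.002, 2.075]
wrist_force: [0.3, -0.5, 0.3]
finger_gap: 44.1
```

```bash
python3 -m crank '[{"offset":[0,0,0],"spin":0},{"offset":[0,0,0],"spin":0},{"offset":[0,0,0],"spin":0},{"offset":[0,0,0],"spin":0},{"offset":[0,0,0],"spin":0},{"offset":[0,0,0],"spin":0},{"offset":[0,0,0],"spin":0},{"offset":[0,0,0.004],"spin":0}]' 0 40
```

```text
clock: 7.33
eef_pos: [573.1, 18.3, 164.1]
eef_rot: [-3.14, -0.003, 2.075]
wrist_force: [-0.5, -1.1, -3.7]
finger_gap: 16.9
```

```bash
python3 -m crank '[{"offset":[0,0,0.008],"spin":0},{"offset":[0,0,0.02],"spin":0},{"offset":[0,0,0.036],"spin":0},{"offset":[0,0,0.054],"spin":0},{"offset":[0,0,0.072],"spin":0},{"offset":[0,0.004,0.09],"spin":0},{"offset":[0.001,0.012,0.102],"spin":0},{"offset":[0.003,0.025,0.108],"spin":0}]'
python3 -m crank '[{"offset":[0.003,0.025,0],"spin":0},{"offset":[0.006,0.052,0],"spin":0},{"offset":[0.009,0.08,0],"spin":0},{"offset":[0.012,0.11,0],"spin":0},{"offset":[0.015,0.14,0],"spin":0},{"offset":[0.019,0.17,0],"spin":0},{"offset":[0.022,0.195,0],"spin":0},{"offset":[0.025,0.215,0],"spin":0}]'
```

```text
clock: 8.0
eef_pos: [576.4, 43.1, 275.1]
eef_rot: [3.14, -0.001, 2.073]
wrist_force: [0.3, -0.3, -3.4]
finger_gap: 17.1
clock: 8.67
eef_pos: [600.9, 260.9, 275.0]
eef_rot: [3.141, -0.001, 2.075]
wrist_force: [-0.3, -0.1, -3.6]
finger_gap: 17.1
```

Run:
```python
from h import *
s=manip.read_state();print(s["eef_pos"],s["eef_rot"],s["wrist_force"],s["finger_gap"])
p=manip.camera("wrist");cv2.imwrite("pics/w3.png",p["pixels"][:,:,::-1])
ps=manip.camera("side")
a=cv2.resize(ps["pixels"][100:260,120:300,::-1],None,fx=2.4,fy=2.4)
cv2.imwrite("pics/w3.png",np.hstack([p["pixels"][:,:,::-1][:,100:440],a]))
```

```text
[600.86081923 260.87480228 274.9681827 ] [ 3.14101431e+00 -1.40067343e-03  2.07491364e+00] [-0.30005385 -0.12483029 -3.61531094] 17.065411505021903
```

View pics/w3.png

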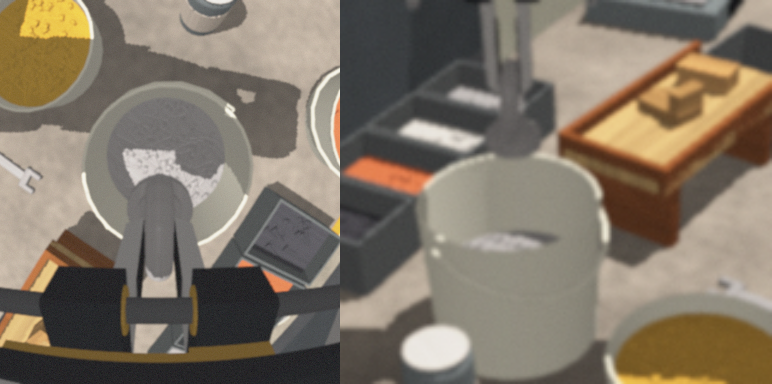

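The eye hangs upright over the pail, and the fill ellipse spans x≈107–225 with its top at y≈99 in the left crop. I'll estimate the fill level while moving to just above it.

```bash
python3 - <<'E'
from h import *
s=manip.read_state();p=manip.camera("wrist");f=projwrist(p,s)
q=f(place(circ(90,160),602.5,276));print("rim",q.min(0),q.max(0))
for h in range(35,110,10):
    q=f(place(circ(80+h*6/160,h),602.5,276));print(h,q[:,0].min().round(),q[:,0].max().round(),q[:,1].min().round())
E
python3 -m crank '[{"offset":[0.001,0.008,-0.005],"spin":0},{"offset":[0.0016,0.015,-0.015],"spin":0},{"offset":[0.0016,0.015,-0.03],"spin":0},{"offset":[0.0016,0.015,-0.045],"spin":0},{"offset":[0.0016,0.015,-0.06],"spin":0},{"offset":[0.0016,0.015,-0.075],"spin":0},{"offset":[0.0016,0.015,-0.086],"spin":0},{"offset":[0.0016,0.015,-0.09],"spin":0}]'
```

```text
rim [180.71714641  84.84534446] [353.8613881  254.19150958]
35 209.0 322.0 97.0
45 207.0 324.0 97.0
55 206.0 325.0 96.0
65 204.0 327.0 96.0
75 203.0 329.0 95.0
85 201.0 331.0 95.0
95 199.0 333.0 94.0
105 197.0 336.0 93.0
clock: 9.48
eef_pos: [601.8, 274.5, 181.9]
eef_rot: [-3.138, -0.002, 2.075]
wrist_force: [-0.0, -0.1, -3.7]
finger_gap: 17.0
```

The rim prediction matches the picture. The fill looks to be about 45 mm, at most about 75. I'll go quickly to underside ≈85 mm, then in 4 mm steps that stop on force.

```bash
cat > chk.py <<'E'
from cell import manip;import sys
f=manip.read_state()["wrist_force"][2];sys.exit(0 if f<-2.4 else 1)
E
python3 -m crank '[{"offset":[0,0,-0.004],"spin":0},{"offset":[0,0,-0.010],"spin":0},{"offset":[0,0,-0.016],"spin":0},{"offset":[0,0,-0.022],"spin":0},{"offset":[0,0,-0.028],"spin":0},{"offset":[0,0,-0.033],"spin":0},{"offset":[0,0,-0.036],"spin":0},{"offset":[0,0,-0.036],"spin":0}]' && python3 chk.py &&
python3 -m crank '[{"offset":[0,0,-0.0005],"spin":0},{"offset":[0,0,-0.001],"spin":0},{"offset":[0,0,-0.0015],"spin":0},{"offset":[0,0,-0.002],"spin":0},{"offset":[0,0,-0.0025],"spin":0},{"offset":[0,0,-0.003],"spin":0},{"offset":[0,0,-0.0035],"spin":0},{"offset":[0,0,-0.004],"spin":0}]' && python3 chk.py &&
python3 -m crank '[{"offset":[0,0,-0.0005],"spin":0},{"offset":[0,0,-0.001],"spin":0},{"offset":[0,0,-0.0015],"spin":0},{"offset":[0,0,-0.002],"spin":0},{"offset":[0,0,-0.0025],"spin":0},{"offset":[0,0,-0.003],"spin":0},{"offset":[0,0,-0.0035],"spin":0},{"offset":[0,0,-0.004],"spin":0}]' && python3 chk.py &&
python3 -m crank '[{"offset":[0,0,-0.0005],"spin":0},{"offset":[0,0,-0.001],"spin":0},{"offset":[0,0,-0.0015],"spin":0},{"offset":[0,0,-0.002],"spin":0},{"offset":[0,0,-0.0025],"spin":0},{"offset":[0,0,-0.003],"spin":0},{"offset":[0,0,-0.0035],"spin":0},{"offset":[0,0,-0.004],"spin":0}]' && python3 chk.py &&
python3 -m crank '[{"offset":[0,0,-0.0005],"spin":0},{"offset":[0,0,-0.001],"spin":0},{"offset":[0,0,-0.0015],"spin":0},{"offset":[0,0,-0.002],"spin":0},{"offset":[0,0,-0.0025],"spin":0},{"offset":[0,0,-0.003],"spin":0},{"offset":[0,0,-0.0035],"spin":0},{"offset":[0,0,-0.004],"spin":0}]'
```

```text
clock: 10.15
eef_pos: [601.6, 274.4, 145.1]
eef_rot: [-3.137, -0.002, 2.075]
wrist_force: [-0.0, 1.0, -3.4]
finger_gap: 16.9
clock: 10.82
eef_pos: [601.6, 274.5, 141.1]
eef_rot: [-3.137, -0.002, 2.075]
wrist_force: [-0.0, 0.4, -3.1]
finger_gap: 17.3
clock: 11.48
eef_pos: [601.6, 274.4, 137.0]
eef_rot: [-3.137, -0.002, 2.075]
wrist_force: [0.4, 0.2, -3.1]
finger_gap: 17.0
clock: 12.15
eef_pos: [601.6, 274.4, 133.0]
eef_rot: [-3.137, -0.002, 2.075]
wrist_force: [-0.0, -0.2, -3.6]
finger_gap: 16.7
clock: 12.82
eef_pos: [601.6, 274.4, 128.9]
eef_rot: [-3.137, -0.002, 2.075]
wrist_force: [0.4, 0.8, 1.0]
finger_gap: 17.1
```

Contact: Fz rose from −3.6 to +1.0 with the underside at about 68 mm. I'll hold it there with slight pressure.

```bash
python3 -m crank '[{"offset":[0,0,-0.0003],"spin":0},{"offset":[0,0,-0.0005],"spin":0},{"offset":[0,0,-0.0005],"spin":0},{"offset":[0,0,-0.0005],"spin":0},{"offset":[0,0,-0.0005],"spin":0},{"offset":[0,0,-0.0005],"spin":0},{"offset":[0,0,-0.0005],"spin":0},{"offset":[0,0,-0.0005],"spin":0}]'
```

```text
clock: 13.48
eef_pos: [601.8, 274.6, 128.9]
eef_rot: [-3.138, -0.002, 2.075]
wrist_force: [0.9, 0.8, 3.8]
finger_gap: 17.5
```

```bash
python3 -m crank '[{"offset":[0,0,0],"spin":0},{"offset":[0,0,0],"spin":0},{"offset":[0,0,0],"spin":0},{"offset":[0,0,0],"spin":0},{"offset":[0,0,0],"spin":0},{"offset":[0,0,0],"spin":0},{"offset":[0,0,0],"spin":0},{"offset":[0,0,0],"spin":0}]' 0.6
python3 -m crank '[{"offset":[0,0,0.004],"spin":0},{"offset":[0,0,0.012],"spin":0},{"offset":[0,0,0.025],"spin":0},{"offset":[0,0,0.045],"spin":0},{"offset":[0,0,0.07],"spin":0},{"offset":[0,0,0.1],"spin":0},{"offset":[0,0,0.13],"spin":0},{"offset":[0,0,0.15],"spin":0}]'
python3 - <<'E'
from h import *
s=manip.read_state();p=manip.camera("wrist");cv2.imwrite("pics/w4.png",p["pixels"][:,:,::-1])
m=mask(p,"eye");f=projwrist(p,s)
if m is not None: print(fit(lambda v:eye_parts(v,68),[601.8,274.6,-1.07],[6,6,.3],[(f,m)]))
pt=manip.camera("top");f=projfix(pt)
ch=lambda v:[place(box(-35,35,-22.5,22.5,0,16),*v,100),place(box(-35,-17,-22.5,22.5,0,42),*v,100)]
bl=lambda v:[place(box(-35,35,-20,20,0,28),*v,100)]
ps=manip.camera("side");g=projfix(ps)
for n,md in(("chock",ch),("block",bl)):
    for q,ff in((pt,f),(ps,g)):
        r=manip.search_frame(q,n);print(n,[(np.round(d["location"]).tolist(),round(d["conf"],2)) for d in r[:2]])
E
```

```text
clock: 14.15
eef_pos: [601.8, 274.6, 128.8]
eef_rot: [-3.138, -0.002, 2.075]
wrist_force: [0.5, 0.1, -0.2]
finger_gap: 56.1
clock: 14.82
eef_pos: [602.0, 274.6, 283.8]
eef_rot: [3.14, -0.001, 2.075]
wrist_force: [0.1, -0.1, 0.4]
finger_gap: 56.6
(array([602.34203533, 272.43631566,  -1.07470845]), np.float64(0.887115165336374))
chock [([581.0, -57.0, 117.0], 0.61)]
chock [([564.0, -42.0, 113.0], 0.72)]
block [([359.0, 372.0, 69.0], 0.69), ([570.0, -137.0, 130.0], 0.65)]
block [([560.0, -124.0, 125.0], 0.9)]
```

View pics/w4.png

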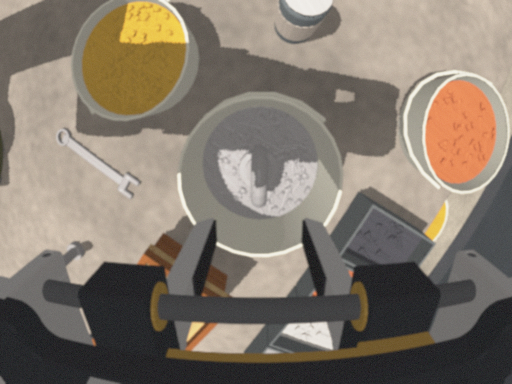

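The eye stands upright in the pail at (260,175), released. The fit puts it within 4 mm of the pail centre. Now the sweep: jaws across the deck, dropping in behind the chock.

```bash
python3 -m crank '[{"offset":[-0.001,-0.02,0],"spin":-5},{"offset":[-0.002,-0.052,0],"spin":-10},{"offset":[-0.003,-0.086,0],"spin":-15},{"offset":[-0.004,-0.12,0],"spin":-20},{"offset":[-0.005,-0.155,0],"spin":-25},{"offset":[-0.006,-0.19,0],"spin":-30},{"offset":[-0.007,-0.22,0],"spin":-35},{"offset":[-0.007,-0.245,0],"spin":-37.7}]' 0.4
python3 -m crank '[{"offset":[0,0,0],"spin":0},{"offset":[0,0,-0.01],"spin":0},{"offset":[0,0,-0.02],"spin":0},{"offset":[0,0,-0.03],"spin":0},{"offset":[0,0,-0.04],"spin":0},{"offset":[0,0,-0.05],"spin":0},{"offset":[0,0,-0.06],"spin":0},{"offset":[0,0,-0.06],"spin":0}]'
python3 - <<'E'
from h import *
s=manip.read_state();p=manip.camera("wrist");print(s["eef_pos"],s["eef_rot"])
f=projwrist(p,s);im=p["pixels"][:,:,::-1].copy()
X,Y,W=571,-63,-.154
for q in(box(-65,65,-150,140,100,100),box(-65,65,-150,140,118,118)):
    for a in f(place(q,X,Y,W)): cv2.circle(im,tuple(int(v) for v in a),3,(0,0,255),-1)
for x in(0,22): 
    for y in(95,): cv2.circle(im,tuple(int(v) for v in f(place(np.array([[x,y,100.]]),X,Y,W))[0]),3,(255,0,0),-1)
cv2.imwrite("pics/w5.png",im)
E
```

```text
clock: 15.88
eef_pos: [594.0, 27.3, 277.3]
eef_rot: [-3.136, -0.002, 1.411]
wrist_force: [0.2, 0.1, -0.0]
finger_gap: 37.6
clock: 16.55
eef_pos: [593.3, 27.6, 214.6]
eef_rot: [-3.132, -0.001, 1.412]
wrist_force: [0.1, -0.2, 0.1]
finger_gap: 37.6
[593.28257003  27.64849695 214.63322221] [-3.13208207e+00 -1.28120165e-03  1.41204599e+00]
```

View pics/w5.png

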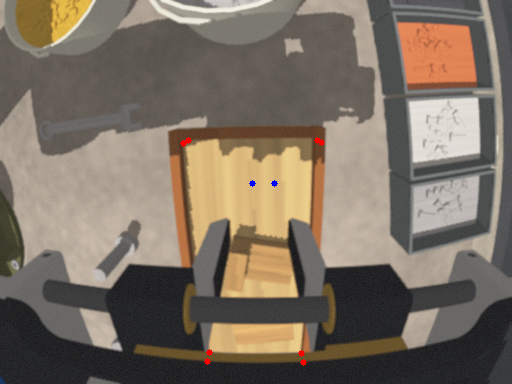

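The stand pose fits: the red marks lie on its corners. The deck behind the chock is clear, with the chock's edge at row 237 (y_s≈43). Lower and sweep.

```bash
python3 -m crank '[{"offset":[0,0,-0.015],"spin":0},{"offset":[0,0,-0.033],"spin":0},{"offset":[0,0,-0.051],"spin":0},{"offset":[0,0,-0.069],"spin":0},{"offset":[0,0,-0.085],"spin":0},{"offset":[0,0,-0.098],"spin":0},{"offset":[0,0,-0.106],"spin":0},{"offset":[0,0,-0.107],"spin":0}]'
python3 -m crank '[{"offset":[-0.001,-0.008,0],"spin":0},{"offset":[-0.003,-0.02,0],"spin":0},{"offset":[-0.005,-0.032,0],"spin":0},{"offset":[-0.007,-0.044,0],"spin":0},{"offset":[-0.009,-0.055,0],"spin":0},{"offset":[-0.010,-0.066,0],"spin":0},{"offset":[-0.012,-0.077,0],"spin":0},{"offset":[-0.0135,-0.088,0],"spin":0}]'
```

```text
clock: 17.27
eef_pos: [593.3, 27.6, 108.0]
eef_rot: [-3.132, -0.001, 1.412]
wrist_force: [0.8, 0.8, -0.2]
finger_gap: 37.5
clock: 17.93
eef_pos: [579.6, -61.7, 108.1]
eef_rot: [-3.132, -0.001, 1.412]
wrist_force: [-0.2, 0.3, -0.7]
finger_gap: 37.9
```

```bash
python3 -m crank '[{"offset":[-0.0015,-0.011,0],"spin":0},{"offset":[-0.0035,-0.022,0],"spin":0},{"offset":[-0.005,-0.033,0],"spin":0},{"offset":[-0.007,-0.044,0],"spin":0},{"offset":[-0.0085,-0.055,0],"spin":0},{"offset":[-0.010,-0.066,0],"spin":0},{"offset":[-0.012,-0.077,0],"spin":0},{"offset":[-0.0135,-0.088,0],"spin":0}]'
python3 -m crank '[{"offset":[-0.0015,-0.011,0],"spin":0},{"offset":[-0.0035,-0.022,0],"spin":0},{"offset":[-0.005,-0.033,0],"spin":0},{"offset":[-0.007,-0.044,0],"spin":0},{"offset":[-0.0085,-0.055,0],"spin":0},{"offset":[-0.010,-0.066,0],"spin":0},{"offset":[-0.012,-0.077,0],"spin":0},{"offset":[-0.0135,-0.088,0],"spin":0}]'
python3 -m crank '[{"offset":[0,0,0],"spin":0},{"offset":[0,0,0],"spin":0},{"offset":[0,0,0.01],"spin":0},{"offset":[0.001,0.01,0.03],"spin":0},{"offset":[0.003,0.02,0.06],"spin":0},{"offset":[0.008,0.05,0.09],"spin":0},{"offset":[0.012,0.08,0.12],"spin":0},{"offset":[0.016,0.11,0.14],"spin":0}]'
python3 - <<'E'
from h import *
s=manip.read_state();p=manip.camera("wrist");pt=manip.camera("top")
cv2.imwrite("pics/w6.png",np.hstack([p["pixels"][:,100:440,::-1],cv2.resize(pt["pixels"][100:260,230:430,::-1],(480,384))]))
for n in("block","chock"):
    for q in(p,pt): print(n,[(np.round(d["location"]).tolist(),round(d["conf"],2)) for d in manip.search_frame(q,n)[:3]])
E
```

```text
clock: 18.6
eef_pos: [565.9, -150.8, 108.1]
eef_rot: [-3.132, -0.001, 1.412]
wrist_force: [-1.0, 1.2, 0.2]
finger_gap: 37.8
clock: 19.27
eef_pos: [552.1, -239.9, 108.1]
eef_rot: [-3.132, -0.001, 1.412]
wrist_force: [-1.1, 0.7, 0.7]
finger_gap: 37.7
clock: 19.93
eef_pos: [568.4, -128.4, 251.8]
eef_rot: [-3.135, -0.001, 1.412]
wrist_force: [-0.3, 0.2, 0.4]
finger_gap: 37.9
block []
block [([544.0, 466.0, 141.0], 0.59), ([570.0, -39.0, 96.0], 0.57)]
chock [([549.0, -237.0, 91.0], 0.81)]
chock []
```

View pics/w6.png

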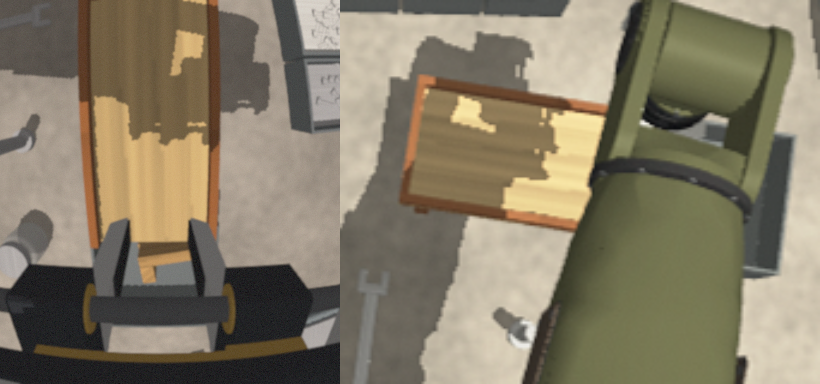

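The deck is empty, but the chock, at (165,262), may be leaning high at the deck edge. I'll move the arm aside to look.

```bash
python3 -m crank '[{"offset":[-0.005,0.02,0.005],"spin":0},{"offset":[-0.01,0.05,0.01],"spin":0},{"offset":[-0.015,0.085,0.015],"spin":0},{"offset":[-0.02,0.12,0.02],"spin":0},{"offset":[-0.025,0.155,0.02],"spin":0},{"offset":[-0.03,0.19,0.02],"spin":0},{"offset":[-0.03,0.22,0.02],"spin":0},{"offset":[-0.03,0.24,0.02],"spin":0}]'
python3 - <<'E'
from h import *
pt=manip.camera("top");ps=manip.camera("side")
cv2.imwrite("pics/w7.png",np.hstack([cv2.resize(pt["pixels"][135:225,330:425,::-1],(400,380),interpolation=cv2.INTER_CUBIC),cv2.resize(ps["pixels"][90:180,250:345,::-1],(400,380),interpolation=cv2.INTER_CUBIC)]))
for n in("block","chock"):
    for q in(pt,ps): print(n,[(np.round(d["location"]).tolist(),round(d["conf"],2)) for d in manip.search_frame(q,n)[:3]])
E
```

```text
clock: 20.9
eef_pos: [537.2, 111.2, 266.2]
eef_rot: [-3.129, -0.001, 1.411]
wrist_force: [0.2, -0.7, 0.3]
finger_gap: 37.6
block [([540.0, -239.0, 33.0], 0.62)]
block []
chock [([542.0, -246.0, 92.0], 0.78)]
chock [([535.0, -247.0, 89.0], 0.61)]
```

View pics/w7.png

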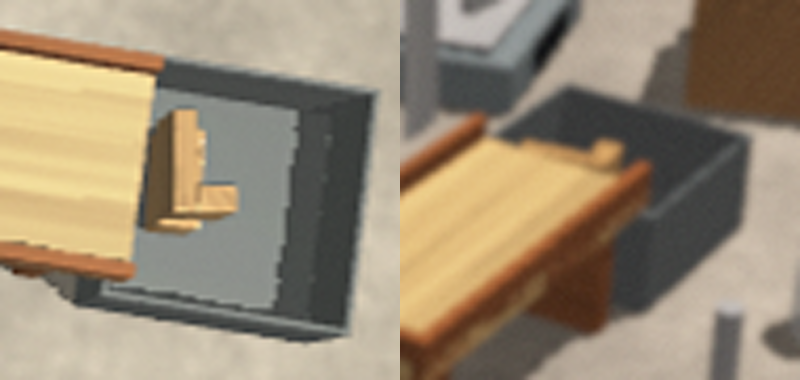

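The chock is standing on edge on the block, about 92 mm high at the top, next to the deck's edge. That is marginal, so I'll tip it further into the bin from the gap behind it.

Run:
```python
from h import *
p=manip.camera("top");E=np.array(p["extrinsics"])
def back(u,v,z):
    d=E[:3,:3].T@np.array([(u-p["cx"])/p["fx"],(v-p["cy"])/p["fy"],1]);c=-E[:3,:3].T@E[:3,3]
    return c+d*(z-c[2])/d[2]
def st(w): return R.from_euler("z",.154).as_matrix()@(w-[571,-63,0])
for (a,b),z in(((135,262),100),((155,75),100),((174,112),85),((176,205),85),((195,112),85),((197,185),85),((238,186),85),((238,210),85),((149,228),60),((200,228),40),((174,112),95)):
    print((a,b),z,st(back(330+a*95/400,135+b*90/380,z)).round())
print(manip.read_state()["joints"].round(2))
for ys in(-164,-215): print(place(np.array([[2,ys,0.]]),571,-63,-.154))
```

```text
(135, 262) 100 [ -64. -153.  100.]
(155, 75) 100 [  63. -148.  100.]
(174, 112) 85 [  44. -168.   85.]
(176, 205) 85 [ -18. -179.   85.]
(195, 112) 85 [  47. -183.   85.]
(197, 185) 85 [  -2. -191.   85.]
(238, 186) 85 [   2. -218.   85.]
(238, 210) 85 [ -15. -221.   85.]
(149, 228) 60 [ -33. -169.   60.]
(200, 228) 40 [ -23. -210.   40.]
(174, 112) 95 [  42. -166.   95.]
[0.13 0.26 1.42 0.   1.46 0.29]
[[ 547.82004107 -225.36591238    0.        ]]
[[ 539.99704853 -275.76234864    0.        ]]
```

```bash
python3 -m crank '[{"offset":[0,-0.015,0],"spin":0},{"offset":[0,-0.04,0],"spin":0},{"offset":[0,-0.07,0],"spin":0},{"offset":[0,-0.1,0],"spin":0},{"offset":[0,-0.13,0],"spin":0},{"offset":[0,-0.16,0],"spin":0},{"offset":[0,-0.19,0],"spin":0},{"offset":[0,-0.22,0],"spin":0}]' 0
python3 -m crank '[{"offset":[0,-0.03,0],"spin":0},{"offset":[0,-0.055,0],"spin":0},{"offset":[-0.001,-0.08,0],"spin":0},{"offset":[-0.002,-0.1,0],"spin":0},{"offset":[-0.003,-0.107,0],"spin":0},{"offset":[-0.003,-0.107,0],"spin":0},{"offset":[-0.003,-0.107,0],"spin":0},{"offset":[-0.003,-0.107,0],"spin":0}]'
```

```text
clock: 21.92
eef_pos: [537.3, -114.2, 266.8]
eef_rot: [-3.13, -0.001, 1.408]
wrist_force: [0.0, 0.4, -0.2]
finger_gap: 0.3
clock: 22.58
eef_pos: [534.3, -220.4, 266.9]
eef_rot: [-3.13, -0.001, 1.409]
wrist_force: [-1.0, -0.3, 0.8]
finger_gap: 0.5
```

```bash
python3 -m crank '[{"offset":[0,-0.001,-0.015],"spin":0.5},{"offset":[0,-0.001,-0.04],"spin":0.5},{"offset":[0,-0.001,-0.067],"spin":0.5},{"offset":[0,-0.001,-0.094],"spin":0.5},{"offset":[0,-0.001,-0.12],"spin":0.5},{"offset":[0,-0.001,-0.14],"spin":0.5},{"offset":[0,-0.001,-0.153],"spin":0.5},{"offset":[0,-0.001,-0.16],"spin":0.5}]'
python3 -m crank '[{"offset":[0,0,-0.003],"spin":0},{"offset":[0,0,-0.006],"spin":0},{"offset":[0,0,-0.009],"spin":0},{"offset":[0,0,-0.012],"spin":0},{"offset":[0,0,-0.015],"spin":0},{"offset":[0,0,-0.018],"spin":0},{"offset":[0,0,-0.021],"spin":0},{"offset":[0,0,-0.023],"spin":0}]'
```

```text
clock: 23.25
eef_pos: [533.9, -220.0, 105.2]
eef_rot: [-3.128, -0.002, 1.419]
wrist_force: [-0.4, 1.3, 0.6]
finger_gap: 0.5
clock: 23.92
eef_pos: [533.9, -220.0, 81.9]
eef_rot: [-3.128, -0.002, 1.419]
wrist_force: [-0.4, 0.4, -0.0]
finger_gap: 0.5
```

No contact, so the fingers are in the gap. Now push along −y of the stand, then retreat and look.

```bash
python3 -m crank '[{"offset":[-0.001,-0.007,0],"spin":0},{"offset":[-0.002,-0.014,0],"spin":0},{"offset":[-0.003,-0.021,0],"spin":0},{"offset":[-0.004,-0.028,0],"spin":0},{"offset":[-0.005,-0.035,0],"spin":0},{"offset":[-0.0065,-0.043,0],"spin":0},{"offset":[-0.008,-0.052,0],"spin":0},{"offset":[-0.009,-0.06,0],"spin":0}]'
python3 -m crank '[{"offset":[0,0,0],"spin":0},{"offset":[0,0,0.01],"spin":0},{"offset":[0,0,0.03],"spin":0},{"offset":[0,0,0.055],"spin":0},{"offset":[0,0,0.085],"spin":0},{"offset":[0,0,0.115],"spin":0},{"offset":[0,0.02,0.145],"spin":0},{"offset":[0,0.05,0.17],"spin":0}]'
python3 -m crank '[{"offset":[0,0.025,0],"spin":0},{"offset":[0,0.055,0],"spin":0},{"offset":[0,0.085,0],"spin":0},{"offset":[0,0.12,0],"spin":0},{"offset":[0,0.155,0],"spin":0},{"offset":[0,0.19,0],"spin":0},{"offset":[0,0.22,0],"spin":0},{"offset":[0,0.24,0],"spin":0}]'
python3 -m crank '[{"offset":[0,0.02,0],"spin":0},{"offset":[0,0.04,0],"spin":0},{"offset":[0,0.06,0],"spin":0},{"offset":[0,0.08,0],"spin":0},{"offset":[0,0.09,0],"spin":0},{"offset":[0,0.09,0],"spin":0},{"offset":[0,0.09,0],"spin":0},{"offset":[0,0.09,0],"spin":0}]'
python3 - <<'E'
from h import *
pt=manip.camera("top");ps=manip.camera("side")
cv2.imwrite("pics/w8.png",np.hstack([cv2.resize(pt["pixels"][135:225,330:425,::-1],(400,380),interpolation=cv2.INTER_CUBIC),cv2.resize(ps["pixels"][90:270,150:340,::-1],(400,380),interpolation=cv2.INTER_CUBIC)]))
for n in("block","chock","eye","wrench","hexbolt","jar","can"):
    for q in(pt,ps): print(n,[(np.round(d["location"]).tolist(),round(d["conf"],2)) for d in manip.search_frame(q,n)[:2]])
E
```

```text
clock: 24.58
eef_pos: [524.6, -281.1, 82.0]
eef_rot: [-3.128, -0.002, 1.418]
wrist_force: [-0.3, 0.5, -0.6]
finger_gap: 0.4
clock: 25.25
eef_pos: [524.4, -231.6, 254.7]
eef_rot: [-3.129, -0.001, 1.416]
wrist_force: [-0.0, 0.3, 0.0]
finger_gap: 0.5
clock: 25.92
eef_pos: [523.9, 11.3, 255.8]
eef_rot: [-3.13, -0.002, 1.418]
wrist_force: [0.0, -0.7, -0.4]
finger_gap: 0.2
clock: 26.58
eef_pos: [523.9, 100.5, 255.9]
eef_rot: [-3.13, -0.001, 1.418]
wrist_force: [-0.0, -1.0, 0.5]
finger_gap: 0.5
block [([546.0, -282.0, 36.0], 0.89), ([541.0, 466.0, 141.0], 0.35)]
block [([535.0, 500.0, 101.0], 0.74)]
chock [([552.0, -341.0, 30.0], 0.72)]
chock [([482.0, -333.0, 56.0], 0.55), ([544.0, -344.0, 43.0], 0.52)]
eye [([596.0, 262.0, 119.0], 0.91)]
eye [([593.0, 290.0, 144.0], 0.66)]
wrench [([369.0, -61.0, 100.0], 0.27)]
wrench [([332.0, 137.0, 5.0], 0.81), ([324.0, -207.0, 56.0], 0.18)]
hexbolt [([334.0, -212.0, 84.0], 0.66)]
hexbolt [([362.0, -50.0, 47.0], 0.67)]
jar [([330.0, -211.0, 84.0], 0.82)]
jar [([324.0, -204.0, 56.0], 0.6)]
can [([544.0, 465.0, 140.0], 0.7)]
can [([538.0, 500.0, 99.0], 0.69)]
```

View pics/w8.png

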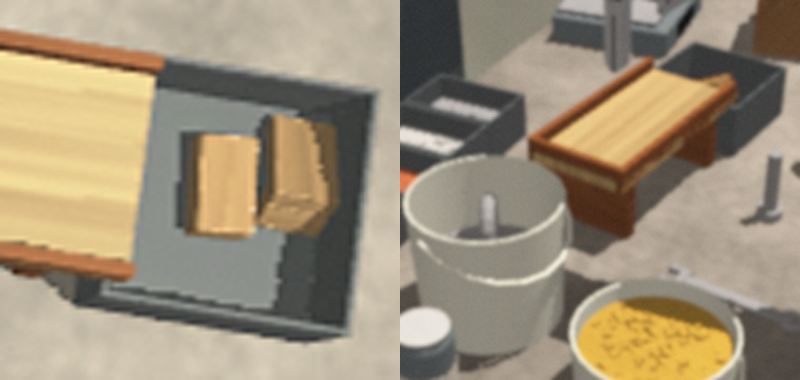

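Both wooden pieces now lie low in the bin: block at about (220,185), chock at about (295,175) in the left crop. The eye's ring stands upright in the pail at (488,215). The robot is clear and the bystanders have not moved, so I'm handing in.

```bash
python3 -c "
from cell import manip;print(manip.sign_off())"
```

```text
the job is handed in; nothing more can be done
None
```

The job is done and handed in after about 27 s of robot time; no verdict is reported.

- **Eye:** I lowered it into the tall pail until the wrist force rose about 4.6 N, with its underside about 68 mm above the pail's base. I held it there at about 7 N, released it and backed off. The last pictures show it upright, and a fit made just after release put it about 4 mm from the pail's centre.
- **Block and chock:** One sweep pushed both off the deck. The chock first ended up standing on edge, about 92 mm high at the top, so I tipped it further in. In the last check both lay inside the bin, with visible surfaces at about 36 mm (block) and 30–43 mm (chock), below the 83 mm rim.
- **Bystanders:** Their last readings are within about 8 mm of the first ones. The wrench and hex bolt could only be checked from the side camera.
- **Readings that disagreed:** The networks gave a few false reports, which the pictures contradicted:
  - Block: reported at the can.
  - Chock: a second position at the bin's near corner.
  - Hex bolt: reported at the jar.
  - Wrench: reported at the hex bolt.

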